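# Open the tile saw's guard and load a tile

## Task

Get the tile saw (switched off) ready for marking a cut: swing its clear guard up and over until it leans back against its stop and stays open on its own. Then lay the terracotta tile flat on the saw bed, without dropping it, and push it fully home in the corner, one long edge against the back fence and one short edge against the side fence. Leave the blue tile, the nippers and the jar where they are.

Things in the scene. Friction and masses are not known exactly. Their poses are not given: they have to be found in the camera images.
- guard (a joint): angle of the guard: 0 closed (level over the bed, as at the start), 1.57 upright (its balance point), 1.95 leaning back on its stop, where it stays by itself. Short of the balance point it falls shut. It weighs 0.2 to 0.4 kg; a clear 4 mm pane in a 10 mm yellow frame, 170 mm wide; the hinge turns easily, slightly damped.
- guard_hinge (a point): middle of the guard's hinge line, fixed on the saw, 75 mm above the table. Axes: x from the saw's front to its back, y along the hinge to the side-fence side, z up. The guard swings about y, its grip bar rising from the front and passing over to the back. Grey hinge cheeks stand at y = +/-100 mm, top 89 mm above the table.
- guard_bar (a point): middle of the guard's red round grip bar, 12 mm thick, parallel to the hinge and 155 mm from it (closed: in front of the hinge, at its height, 45 mm above the bed). Moves with the guard. 122 mm free between its two arms; the yellow frame's edge is 43 mm from the bar's centre, so it can be pinched from above and turns between the fingers as the guard swings.
- corner (a point): inner corner of the two black fences, on the bed's surface, 30 mm above the table. Axes: x to the back fence (plane x = 0, y from -150 to 0 mm), y to the side fence (plane y = 0, x from -70 to 0 mm), z up. Fences 8 mm high, 10 mm thick. Bed: x -150 to +70, y -180 to +40 mm. A tile fully home has its centre at x -22, y -40, z +7 mm. Guard open, nothing is above the bed.
- tile_center (a point): centre of the loose terracotta (brick orange) tile, 44 x 80 x 14 mm, about 0.1 kg, lying flat on the table; x along its 44 mm side, y along its 80 mm side, z up. On the bed it slides when pushed.
- blue_tile_center (a point): centre of a blue-glazed tile of the same size, 44 x 80 x 14 mm, lying on the table; leave alone.
- nippers_center (a point): middle of red-handled tile nippers, about 165 mm long, 70 mm wide, 14 mm high, lying on the table beyond the tiles; leave alone.
- jar_center (a point): centre of a closed amber jar, 68 mm diameter, 85 mm high, on the table; leave alone.
Things that resemble listed ones, but are neither listed nor needed, are in the scene too. There is more than one size of the part that bears tile_center; the job needs the smallest.

How it is judged:
By the outcome, as a careful person would: the job done as asked, in the order asked, and still so for the second after the job is handed in, with the robot touching nothing.
It also fails if it takes over 72 s, if anything falls off the work surface, if the arm or the gripper's body presses on something with over 40 N, if the wrist force passes 120 N, or if a joint passes its speed limit or range.

## Robot

A 6-joint arm with a two-finger parallel gripper is mounted at the origin on the work surface. World frame = base frame: x ahead of the robot, y to its left, z up, the work surface at z = 0. Lengths are in m, angles in degrees, forces in N, time in s.
With the tool pointing down it reaches from about 0.4 to 0.825 m from the base axis. Payload 7 kg.
Tool frame: the origin (TCP) lies midway between the tips of the shut fingers; the grasp point (between the pads) lies 19 mm behind it; z points along the fingers, y is the line along which they close (so a half turn about z gives the same grasp; the last joint's range is limited). The gripper opens to 88 mm and grips with 3 to 60 N. Pads are 19 mm wide; open, the fingers measure 130 mm over their backs; the gripper's body (78 mm by 193 mm) begins 47 mm behind the grasp point.
Start: joints at [79.704, 20.546, 0.682, 0, -70.136, -16.507], TCP at [0.304, 0.602, 0.227] pointing down, gripper open.
Joint ranges: [-176.03, 176.03], [-82.01, 121.73], [-58.28, 71.71], [-173.87, 95.51], [-174.79, -0.11], [-173.66, 173.66]. Speed limits (degrees/s): [136.94, 136.94, 172.46, 180, 180, 180].

## Interface

Orientations are given as [roll, pitch, yaw] about the fixed x, y, z axes, in that order (R = Rz(yaw) Ry(pitch) Rx(roll)).
In Python, from plant import r, eyes, workorder gives the robot as it stands.
- The arm moves only by the tool step_arm, never from a script. Its argument "plan" is a list of rows, each a list of 5 numbers: the shift along the tool's x, y, z each as a share of 25 cm, from -1 to 1, then the turn about the tool's z as a share of 60 degrees, from -1 to 1, then the finger opening in mm, from 0 to 87.6. In form: [[x, y, z, turn, jaw], ...]. A call has 1 to 12 rows; each row is the pose to reach, as a shift and turn from the pose commanded when the call began, along the tool's axes at that moment; what a row does not reach only later rows make up. A row lasts 1/12 s, in which the tool goes at most 41.7 mm and 7.16 degrees, less where a joint would pass 70% of its speed; a pose out of reach is approached as far as the arm can. A call with a number of a shift or a turn outside -1 to 1 is refused whole. A call with a gripper value outside its range is refused whole. The fingers move at their own pace and stop on an object; "newtons" is the grip in N (left out, the last holds). Time passes only in rows, so rows that repeat a pose let the fingers close. It gives the time, the measured TCP pose, the force, the opening and the grip force at its end, in the units of the state.
- r.get_state(): the state, without advancing time (a new reading comes with each control period).
- eyes.capture(name): name is "side" or "top"; returns the picture (480x640x3 uint8, red, green, blue); there is no depth.
- eyes.camera_model(name): a dict with "fov_y" (degrees; the focal length in pixels is half the picture's height over the tangent of half this angle, whatever the lens; pixels are square), "cx", "cy" (the principal point, pixels), "world_to_cam" (4x4, takes a point from world to camera coordinates). Camera axes: x right, y up, looking along -z (the intrinsics and any distortion apply to the point x, -y, -z); pixel columns grow to the right and rows downward; lengths in m; the calibration is good to about 2 mm. A picture is of the moment at which its call begins. camera_model takes no time and is no camera call.
- workorder.close_job(): hands the job in; it is judged then, once.
The state is a dict: "time_s": time; "joints": joint angles; "qd": joint speeds; "joint_torque": joint torques, N m; "tcp_pos": TCP position; "eef_rot": TCP orientation; "contact_force": force on the tool from outside, world axes, zero at the start; "moment": the same for the moment, N m; "gripper_width": finger opening in m; "gripper_force": force on a finger pad.
Only numpy, scipy, OpenCV 4.12 (cv2) and the standard library are available. Lean on these libraries where they do the work, as an engineer would, in place of code of your own. Each camera call takes 0.05 s, during which the arm holds its last target. There are 200 camera calls.

## Working session

There is one attempt and no reset: what is moved stays moved. The work goes in short steps, Python scripts to look and compute and a tool call to move; the robot and the scene stay as the last step left them, time stands still between calls to the robot, and variables do not carry over. Pictures are saved under pics/ and viewed, at most 10 in all, crops included, and the job is handed in when it is done.

Besides the shell and the picture viewer there is one more tool, called after "Emit:" as name(argument=value, ...) on one line, values as JSON. step_arm: Moves the arm, as the interface text tells. Its arguments: {"type":"object","properties":{"plan":{"type":"array"},"newtons":{"type":"number"}},"required":["plan"]}

```bash
mkdir -p pics; ls; python3 - <<'E'
from plant import r,eyes,workorder
import cv2
for n in("side","top"):
    cv2.imwrite(f"pics/{n}0.png",eyes.capture(n)[:,:,::-1]); print(n,eyes.camera_model(n))
print(r.get_state())
E
```

```text
pics
side {'fov_y': 47.77076043586474, 'cx': 317.3307364107683, 'cy': 234.53914785951582, 'world_to_cam': array([[ 0.99101274, -0.13323995, -0.01186878, -0.50517432],
       [ 0.10820027,  0.74626637,  0.65679465, -0.13765498],
       [-0.07865402, -0.65217607,  0.75397607, -1.1692412 ],
       [ 0.        ,  0.        ,  0.        ,  1.        ]])}
top {'fov_y': 49.58970290971718, 'cx': 316.66016653631584, 'cy': 225.70333545592587, 'world_to_cam': array([[ 0.01125903, -0.99979049,  0.01709418,  0.02508442],
       [ 0.9933745 ,  0.01313881,  0.1141686 , -0.55159542],
       [-0.11436928,  0.0156955 ,  0.99331431, -1.32851565],
       [ 0.        ,  0.        ,  0.        ,  1.        ]])}
{'time_s': 0.1, 'joints': array([ 7.97033973e+01,  2.05876273e+01,  6.35961594e-01, -1.83300530e-02,
       -7.01350164e+01, -1.65072589e+01]), 'qd': array([ 0.08842234, -0.06180144,  0.15529532,  0.04712812, -0.04371002,
       -0.11086782]), 'joint_torque': array([-1.36026883e-03, -5.84165347e+01,  2.93748826e+01,  7.01532885e+00,
        1.01840752e-02, -5.22962887e-05]), 'tcp_pos': array([0.30419803, 0.60205067, 0.22568791]), 'eef_rot': array([ 1.79911994e+02, -8.11009821e-03, -2.68100971e+01]), 'contact_force': array([ 0.32164168, -0.46080365, -0.77317584]), 'moment': array([ 0.01979126, -0.01821614, -0.01593361]), 'gripper_force': 0.0, 'gripper_width': 0.08717621349774082}
```

View pics/top0.png

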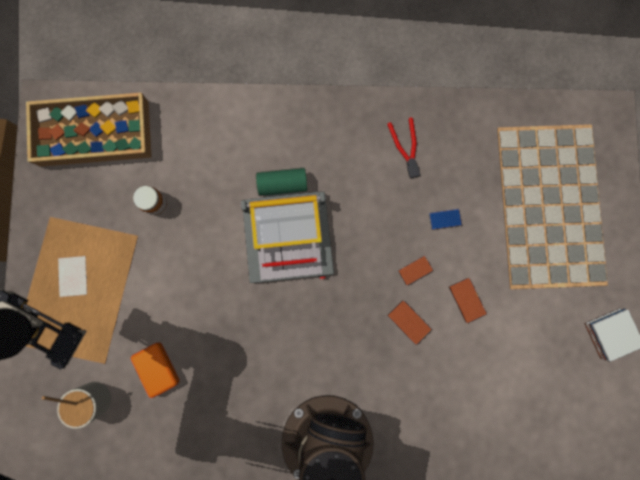

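View pics/side0.png

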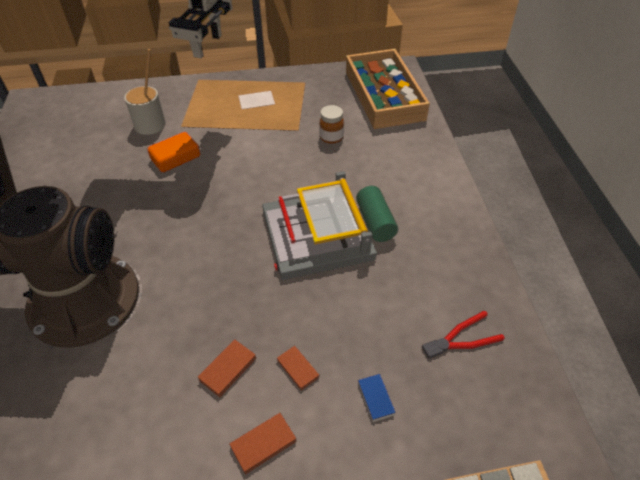

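Top view: the saw is at about (290,240), with the red bar at (290,263) and the hinge at the back, row 203. Three orange tiles could be the terracotta one: (416,270), (410,322) and (468,300). The smallest looks like (416,270). The blue tile is at (446,219).

```bash
cat > h.py <<'E'
import numpy as np,cv2
from plant import r,eyes,workorder
def cam(n):
    m=eyes.camera_model(n); return m,240/np.tan(np.radians(m["fov_y"]/2)),m["world_to_cam"]
def w(n,u,v,z):
    m,f,T=cam(n); R=T[:3,:3]; c=-R.T@T[:3,3]
    d=R.T@np.array([(u-m["cx"])/f,-(v-m["cy"])/f,-1]); return c+d*(z-c[2])/d[2]
def px(n,p):
    m,f,T=cam(n); q=T[:3,:3]@p+T[:3,3]; return np.array([m["cx"]+f*q[0]/-q[2],m["cy"]-f*q[1]/-q[2]])
def crop(im,u0,v0,wd,ht,s): return cv2.resize(im[v0:v0+ht,u0:u0+wd],None,fx=s,fy=s,interpolation=cv2.INTER_CUBIC)
E
python3 - <<'E'
from h import *
t=cv2.imread("pics/top0.png");s=cv2.imread("pics/side0.png")
a=crop(t,235,185,110,110,3.6); b=crop(t,380,235,110,110,3.6)
a2=crop(s,250,170,150,75*2-40,2.64)
b2=crop(s,190,330,150,110,2.64)
cv2.imwrite("pics/c1.png",np.vstack([np.hstack([a,b]),np.hstack([a2,b2])[:204*2]])[:, :800] if 0 else np.hstack([a,b]))
cv2.imwrite("pics/c2.png",crop(s,250,170,150,110,5))
# smallest tile blob area etc
hsv=cv2.cvtColor(t,cv2.COLOR_BGR2HSV)
m=((hsv[...,0]<14)&(hsv[...,1]>120)&(hsv[...,2]>70)).astype(np.uint8)
m[:, :340]=0
cs,_=cv2.findContours(m,0,1)
for c in cs:
    if cv2.contourArea(c)>150:
        q=cv2.minAreaRect(c); P=np.array([w("top",*p,0.014)[:2] for p in cv2.boxPoints(q)])
        print(q,w("top",*q[0],0.012),np.linalg.norm(P[1]-P[0]),np.linalg.norm(P[2]-P[1]),P.round(3).tolist())
print("bar",w("top",265,264,.075),w("top",315,260.5,.075)); print(px("top",r.get_state()["tcp_pos"]))
E
```

```text
((409.3297119140625, 322.1628723144531), (40.71929168701172, 21.67925262451172), 46.273033142089844) [ 0.30352057 -0.21296946  0.012     ] 0.05684540870724448 0.1045697054135778 [[0.322, -0.155], [0.361, -0.197], [0.286, -0.27], [0.247, -0.228]]
((467.4048156738281, 299.9501037597656), (40.241783142089844, 21.840625762939453), 64.53665161132812) [ 0.36253777 -0.36642272  0.012     ] 0.05832784999439226 0.1035858137704821 [[0.397, -0.318], [0.422, -0.37], [0.328, -0.414], [0.303, -0.361]]
((415.3765869140625, 270.1504211425781), (16.853038787841797, 30.016630172729492), 59.931419372558594) [ 0.43891637 -0.23020936  0.012     ] 0.0800807679657686 0.04399004107940141 [[0.438, -0.184], [0.478, -0.253], [0.44, -0.275], [0.4, -0.206]]
((404.0880126953125, 139.66952514648438), (41.36742401123047, 26.45106315612793), 76.60750579833984) [ 0.79168974 -0.2031732   0.012     ] 0.0727366563701339 0.11448243815444038 [[0.838, -0.155], [0.856, -0.225], [0.745, -0.25], [0.727, -0.18]]
bar [0.44785686 0.16097947 0.075     ] [0.45813666 0.03570501 0.075     ]
[ 54.72522033 324.918724  ]
```

View pics/c1.png

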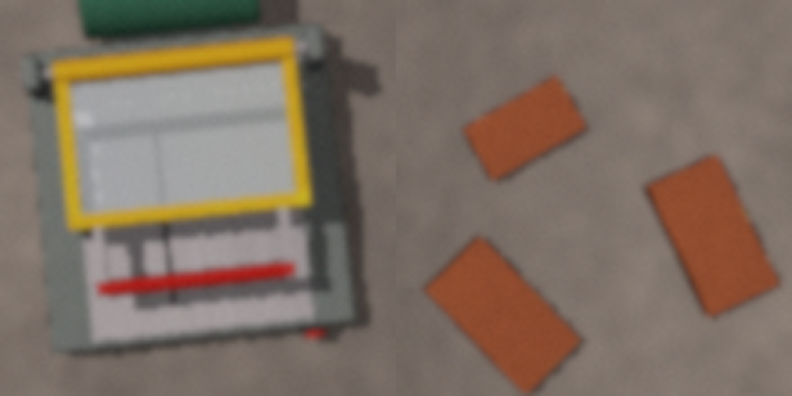

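View pics/c2.png

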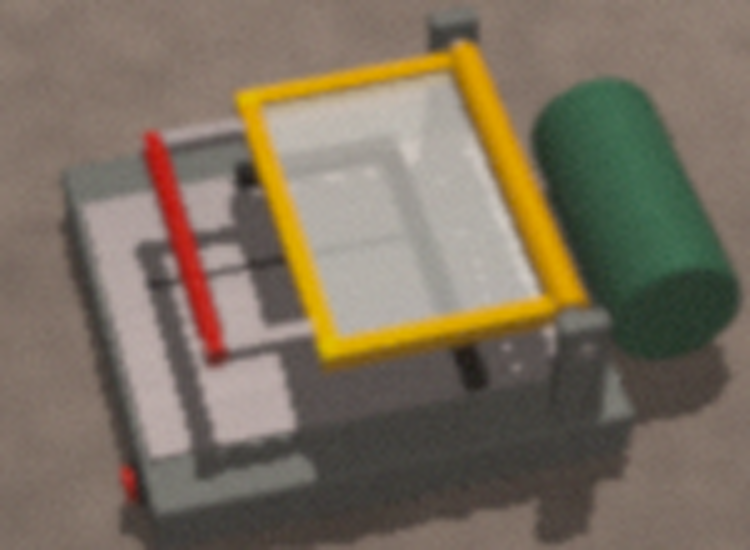

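```bash
python3 - <<'E'
from h import *
t=lambda a,b,z:w("top",235+a/3.6,185+b/3.6,z)
s=lambda a,b,z:w("side",250+a/5,170+b/5,z)
L=[("barL",t(98,289,.075)),("barR",t(293,270,.075)),("sbarL",s(152,140,.075)),("sbarR",s(217,352,.075)),
("cheekL",t(32,68,.089)),("cheekR",t(315,40,.089)),("scheekR",s(583,320,.089)),
("frontL",t(54,350,.03)),("frontR",t(350,322,.03)),("sfrontL",s(68,180,.03)),("sfrontR",s(150,462+35,.03)),
("fence side front top",s(245,165,.038)),("fence back right end top",s(465,350,.038)),("bkR",s(632,400,.03))]
yaw=np.radians(4.8);ex=np.array([np.cos(yaw),np.sin(yaw)]);ey=np.array([-ex[1],ex[0]])
for n,p in L: print(n,p.round(3),"saw axes",(p[:2]@ex).round(3),(p[:2]@ey).round(3))
T=r.get_state()
for n,p in L[:2]: print(px("side",p))
E
```

```text
barL [0.445 0.168 0.075] saw axes 0.457 0.13
barR [0.459 0.032 0.075] saw axes 0.461 -0.006
sbarL [0.447 0.167 0.075] saw axes 0.459 0.129
sbarR [0.463 0.034 0.075] saw axes 0.464 -0.005
cheekL [0.597 0.216 0.089] saw axes 0.613 0.165
cheekR [0.62  0.019 0.089] saw axes 0.619 -0.033
scheekR [0.62  0.018 0.089] saw axes 0.619 -0.034
frontL [0.402 0.202 0.03 ] saw axes 0.418 0.168
frontR [ 0.425 -0.01   0.03 ] saw axes 0.422 -0.045
sfrontL [0.405 0.191 0.03 ] saw axes 0.42 0.157
sfrontR [ 0.428 -0.005  0.03 ] saw axes 0.426 -0.041
fence side front top [0.49  0.181 0.038] saw axes 0.504 0.139
fence back right end top [0.575 0.051 0.038] saw axes 0.578 0.003
bkR [0.646 0.018 0.03 ] saw axes 0.645 -0.036
[279.45854077 197.90540246]
[291.8257918  241.31866135]
```

```bash
cat >> h.py <<'E'
def to(x,y,z,yaw=None):
    s=r.get_state(); y0=s["eef_rot"][2]; a=np.radians(y0); d=np.array([x,y,z])-s["tcp_pos"]
    t=0 if yaw is None else -((yaw-y0+90)%180-90)
    print("shares",np.round([(d[0]*np.cos(a)+d[1]*np.sin(a))/.25,(d[0]*np.sin(a)-d[1]*np.cos(a))/.25,-d[2]/.25,t/60],3),"from",s["tcp_pos"].round(4),round(y0,2),"w",round(s["gripper_width"],4))
YS=6.2
def saw(x,y,o=(.557,.1735)):
    a=np.radians(YS); return o[0]+x*np.cos(a)-y*np.sin(a),o[1]+x*np.sin(a)+y*np.cos(a)
E
```

Emit:
step_arm(plan=[[0.72,0.76,0,0.95,60],[0.72,0.76,0,0.95,60],[0.72,0.76,0,0.95,60],[0.72,0.76,0,0.95,60],[0.72,0.76,0,0.95,60],[0.72,0.76,0,0.95,60],[0.72,0.76,0,0.95,60],[0.72,0.76,0,0.95,60],[0.72,0.76,0,0.95,60],[0.72,0.76,0,0.95,60],[0.72,0.76,0,0.95,60]])

```text
time_s: 1.02
tcp_pos: [0.3792, 0.3521, 0.2263]
eef_rot: [180.0, -0.0, -83.6]
contact_force: [0.7, 0.9, 0.6]
gripper_width: 0.0602
gripper_force: 0.0
```

```bash
python3 -c "
from h import *
to(.4535,.1,.15,-83.8);print(r.get_state()['joints'])"
```

```text
shares [ 1.035 -0.182  0.305  0.004] from [0.3792 0.3521 0.2263] -83.55 w 0.0602
[ 6.46257919e+01  5.65241857e+00 -1.89597676e+01 -6.68982999e-03
 -6.54077072e+01 -5.81742792e+01]
```

Emit:
step_arm(plan=[[1,-0.18,0.25,0,50],[1,-0.18,0.25,0,50],[1,-0.18,0.25,0,50],[1,-0.18,0.25,0,50],[1,-0.18,0.25,0,50],[1,-0.18,0.25,0,50],[1,-0.18,0.25,0,50],[1,-0.18,0.25,0,50],[1,-0.18,0.25,0,50],[1,-0.18,0.25,0,50]])

```text
time_s: 1.85
tcp_pos: [0.4514, 0.109, 0.1642]
eef_rot: [-180.0, 0.0, -83.7]
contact_force: [0.4, 0.5, -0.3]
gripper_width: 0.05
gripper_force: 0.0
```

```bash
python3 - <<'E'
from h import *
to(.4535,.1,.063,-83.8)
a=eyes.capture("side")[:,:,::-1]; b=eyes.capture("top")[:,:,::-1]
cv2.imwrite("pics/g1.png",np.hstack([crop(a,240,120,130,150,3),crop(b,225,185,130,150,3)]))
E
```

```text
shares [ 0.037 -0.004  0.405  0.002] from [0.4514 0.109  0.1642] -83.69 w 0.05
```

View pics/g1.png

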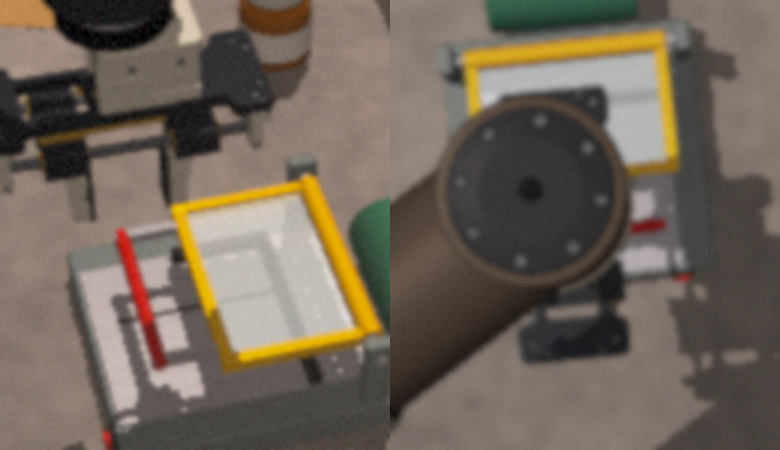

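The view shows the fingers straddling the bar along x, high enough to lower, with the frame edge behind it.

Emit:
step_arm(plan=[[0.02,0,0.1,0,30],[0.02,0,0.2,0,30],[0.02,0,0.28,0,30],[0.02,0,0.34,0,30],[0.02,0,0.4,0,30],[0.02,0,0.4,0,30],[0.02,0,0.4,0,30]])

```text
time_s: 2.53
tcp_pos: [0.4513, 0.1037, 0.0639]
eef_rot: [179.9, -0.0, -83.7]
contact_force: [0.3, 0.5, 0.4]
gripper_width: 0.0298
gripper_force: 0.0
```

Emit:
step_arm(plan=[[0,0,0,0,5],[0,0,0,0,5],[0,0,0,0,5],[0,0,0,0,5],[0,0,0,0,5],[0,0,0,0,5]], newtons=10)

```text
time_s: 3.03
tcp_pos: [0.4535, 0.1039, 0.0652]
eef_rot: [-179.8, 0.1, -83.8]
contact_force: [4.6, -0.7, -2.4]
gripper_width: 0.0115
gripper_force: 10.0
```

Emit:
step_arm(plan=[[0,-0.002,-0.05,0,5],[0,-0.008,-0.1,0,5],[0,-0.018,-0.15,0,5],[0,-0.032,-0.198,0,5],[0,-0.05,-0.245,0,5],[0,-0.072,-0.29,0,5],[0,-0.098,-0.334,0,5],[0,-0.126,-0.375,0,5],[0,-0.159,-0.414,0,5],[0,-0.194,-0.45,0,5],[0,-0.231,-0.483,0,5],[0,-0.272,-0.513,0,5]])

```text
time_s: 4.03
tcp_pos: [0.5202, 0.1115, 0.1925]
eef_rot: [-179.9, 0.1, -83.8]
contact_force: [2.4, 5.8, -7.4]
gripper_width: 0.0117
gripper_force: 10.0
```

Emit:
step_arm(plan=[[0,-0.043,-0.027,0,5],[0,-0.088,-0.05,0,5],[0,-0.134,-0.069,0,5],[0,-0.182,-0.084,0,5],[0,-0.231,-0.096,0,5],[0,-0.281,-0.103,0,5],[0,-0.331,-0.107,0,5],[0,-0.382,-0.106,0,5],[0,-0.432,-0.101,0,5],[0,-0.481,-0.092,0,5],[0,-0.53,-0.08,0,5],[0,-0.566,-0.067,0,5]])

```text
time_s: 5.03
tcp_pos: [0.6611, 0.1263, 0.2094]
eef_rot: [-179.9, 0.0, -83.8]
contact_force: [0.6, 3.9, 2.0]
gripper_width: 0.0115
gripper_force: 10.0
```

Emit:
step_arm(plan=[[0,0,0,0,5],[0,0,0,0,5]])

```text
time_s: 5.2
tcp_pos: [0.6611, 0.1263, 0.2092]
eef_rot: [-179.9, 0.0, -83.8]
contact_force: [1.3, 3.4, 2.5]
gripper_width: 0.0115
gripper_force: 10.0
```

Emit:
step_arm(plan=[[0,0,0,0,34],[0,0,0,0,34],[0,0,0,0,34],[0,0,0,0,34],[0,0,-0.08,0,34],[0,0,-0.16,0,34],[0,0,-0.28,0,34],[0,0,-0.4,0,34],[0,0,-0.4,0,34]])

```text
time_s: 5.95
tcp_pos: [0.6619, 0.1254, 0.3163]
eef_rot: [-179.5, 0.0, -83.8]
contact_force: [0.2, -0.1, 1.4]
gripper_width: 0.0343
gripper_force: 0.0
```

```bash
python3 - <<'E'
from h import *
a=np.radians
# tile: long axis 120deg; tool y on short axis (30 deg) => yaw = 120 or -60
to(.439,-.2302,.12,-60)
E
```

```text
shares [ 1.318  1.041  0.785 -0.396] from [0.6619 0.1254 0.3163] -83.79 w 0.0343
```

Emit:
step_arm(plan=[[0.96,0.76,0.1,-0.4,70],[0.96,0.76,0.1,-0.4,70],[0.96,0.76,0.1,-0.4,70],[0.96,0.76,0.1,-0.4,70],[0.96,0.76,0.1,-0.4,70],[0.96,0.76,0.1,-0.4,70],[0.96,0.76,0.1,-0.4,70],[0.96,0.76,0.1,-0.4,70],[0.96,0.76,0.1,-0.4,70],[0.96,0.76,0.1,-0.4,70],[0.96,0.76,0.1,-0.4,70]])

```text
time_s: 6.87
tcp_pos: [0.4971, -0.1333, 0.2842]
eef_rot: [-180.0, -0.0, -59.8]
contact_force: [-0.2, -0.2, 0.7]
gripper_width: 0.07
gripper_force: 0.0
```

```bash
python3 - <<'E'
from h import *
to(.439,-.2302,.12,-60)
a=eyes.capture("side")[:,:,::-1]; b=eyes.capture("top")[:,:,::-1]
cv2.imwrite("pics/g2.png",np.hstack([crop(a,230,130,140,150,2.8),crop(b,225,165,140,150,2.8)]))
E
```

```text
shares [0.218 0.396 0.657 0.003] from [ 0.4971 -0.1333  0.2842] -59.82 w 0.07
```

View pics/g2.png

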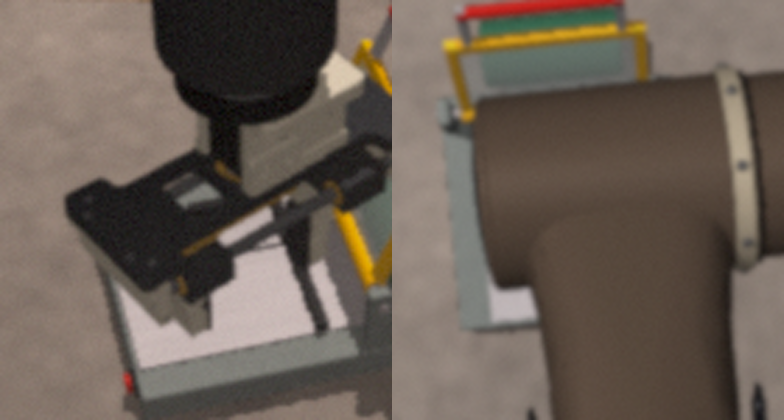

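The guard is leaning back, open. Next, above the tile.

Emit:
step_arm(plan=[[0.22,0.4,0.66,0,62],[0.22,0.4,0.66,0,62],[0.22,0.4,0.66,0,62],[0.22,0.4,0.66,0,62],[0.22,0.4,0.66,0,62],[0.22,0.4,0.66,0,62],[0.22,0.4,0.66,0,62],[0.22,0.4,0.66,0,62]])

```text
time_s: 7.63
tcp_pos: [0.4394, -0.231, 0.1195]
eef_rot: [-180.0, -0.0, -59.8]
contact_force: [1.3, 0.6, 0.4]
gripper_width: 0.0623
gripper_force: 0.0
```

```bash
python3 - <<'E'
from h import *
a=eyes.capture("side")[:,:,::-1]; b=eyes.capture("top")[:,:,::-1]
cv2.imwrite("pics/s3.png",a);cv2.imwrite("pics/t3.png",b)
cv2.imwrite("pics/g3.png",np.hstack([crop(a,220,300,130,120,3),crop(b,230,165,130,120,3)]))
to(.439,-.2302,.004,-60)
E
```

```text
shares [-0.004  0.002  0.465  0.005] from [ 0.4399 -0.2308  0.1202] -59.72 w 0.0616
```

View pics/g3.png

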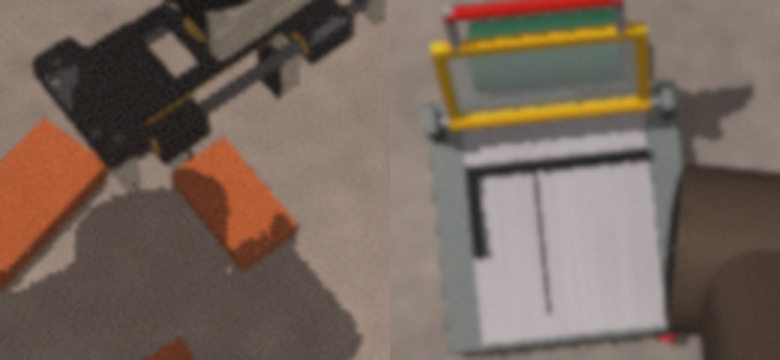

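Emit:
step_arm(plan=[[0,0,0.12,0,62],[0,0,0.24,0,62],[0,0,0.34,0,62],[0,0,0.4,0,62],[0,0,0.44,0,62],[0,0,0.46,0,62],[0,0,0.46,0,62]])

```text
time_s: 8.32
tcp_pos: [0.4388, -0.2308, 0.0039]
eef_rot: [180.0, 0.0, -59.7]
contact_force: [0.1, -0.1, -0.0]
gripper_width: 0.0618
gripper_force: 0.0
```

Emit:
step_arm(plan=[[0,0,0,0,38],[0,0,0,0,38],[0,0,0,0,38],[0,0,0,0,38],[0,0,0,0,38],[0,0,0,0,38],[0,0,0,0,38]], newtons=20)

```text
time_s: 8.9
tcp_pos: [0.4392, -0.2313, 0.0051]
eef_rot: [-179.9, -0.1, -59.8]
contact_force: [-0.6, 2.6, 7.1]
gripper_width: 0.0437
gripper_force: 20.0
```

```bash
python3 - <<'E'
from h import *
t=lambda a,b,z:w("top",230+(a-390)/3,165+b/3,z)
c=t(484,174,.038);b=t(650,160,.038);s=t(488,256,.038);f1=t(450,352,.03);f2=t(680,332,.03)
print(c,b,s,f1,f2)
print("yaw",[np.degrees(np.arctan2(*v)) for v in [((b-c)[0],-(b-c)[1]),(-(s-c)[1]*1,-(s-c)[0]*1),((f2-f1)[0],-(f2-f1)[1])]],np.linalg.norm(b-c),np.linalg.norm(s-c))
print("from front",[f1[:2]+0*f1[:2],saw(.15,-.04,f1[:2]),saw(.15,.18,f2[:2])])
print(r.get_state()["tcp_pos"],r.get_state()["gripper_width"])
E
```

```text
[0.55565936 0.17595985 0.038     ] [0.56983829 0.0321396  0.038     ] [0.48452938 0.17085213 0.038     ] [0.4019477  0.20229258 0.03      ] [0.42137849 0.00440144 0.03      ]
yaw [np.float64(5.630474106382557), np.float64(4.107260334886243), np.float64(5.607855574789695)] 0.14451750402721686 0.0713131381436951
from front [array([0.4019477 , 0.20229258]), (np.float64(0.5553903207782983), np.float64(0.17872644100617807)), (np.float64(0.5510612516660428), np.float64(0.19954851297273576))]
[ 0.43917746 -0.2313097   0.00505277] 0.0436861818641219
```

Emit:
step_arm(plan=[[0,0,-0.08,0,38],[0,0,-0.2,0,38],[0,0,-0.34,0,38],[0,0,-0.48,0,38],[0,0,-0.48,0,38]])

```text
time_s: 9.32
tcp_pos: [0.4418, -0.2323, 0.1308]
eef_rot: [-179.6, -0.4, -59.7]
contact_force: [1.1, -0.8, 0.2]
gripper_width: 0.0437
gripper_force: 20.0
```

```bash
sed -i 's/^YS=.*/YS=5.8/; s/o=(.557,.1735)/o=(.556,.175)/' h.py; python3 -c "
from h import *
print(saw(-.065,-.048));to(*saw(-.065,-.048),.12,-84.2);print(r.get_state()['gripper_force'])"
```

```text
(np.float64(0.4961834561909102), np.float64(0.12067706665932663))
shares [-1.11  -0.9    0.043  0.408] from [ 0.4418 -0.2323  0.1308] -59.73 w 0.0437
19.99988168478012
```

Emit:
step_arm(plan=[[-0.08,-0.07,0,0.05,38],[-0.2,-0.16,0,0.12,38],[-0.33,-0.27,0,0.2,38],[-0.46,-0.37,0,0.28,38],[-0.59,-0.48,0,0.35,38],[-0.7,-0.57,0,0.4,38],[-0.8,-0.65,0,0.4,38],[-0.88,-0.71,0,0.41,38],[-0.94,-0.76,0,0.41,38],[-0.97,-0.79,0,0.41,38],[-0.97,-0.79,0,0.41,38]])

```text
time_s: 10.23
tcp_pos: [0.4874, 0.0793, 0.124]
eef_rot: [-180.0, 0.0, -84.3]
contact_force: [0.2, -0.6, -1.1]
gripper_width: 0.0435
gripper_force: 20.0
```

```bash
python3 -c "
from h import *
to(*saw(-.065,-.048),.037,-84.2);s=r.get_state();print(s['gripper_force'],s['contact_force'])"
```

```text
shares [-0.161 -0.052  0.348 -0.001] from [0.4874 0.0793 0.124 ] -84.28 w 0.0435
19.999874532222748 [ 0.16816918 -0.62620113 -1.09877383]
```

Emit:
step_arm(plan=[[-0.08,-0.03,0,0,38],[-0.16,-0.05,0.04,0,38],[-0.16,-0.05,0.14,0,38],[-0.16,-0.05,0.22,0,38],[-0.16,-0.05,0.28,0,38],[-0.16,-0.05,0.32,0,38],[-0.16,-0.05,0.335,0,38],[-0.16,-0.05,0.343,0,38],[-0.16,-0.05,0.348,0,38],[-0.16,-0.05,0.35,0,38],[-0.16,-0.05,0.35,0,38]])

```text
time_s: 11.15
tcp_pos: [0.4959, 0.1188, 0.0373]
eef_rot: [-179.9, 0.0, -84.4]
contact_force: [0.6, -0.1, -1.2]
gripper_width: 0.0439
gripper_force: 20.0
```

```bash
python3 -c "
from h import *
to(*saw(-.065,-.048),.0355,-84.2);s=r.get_state();print(s['gripper_force'],s['contact_force'])"
```

```text
shares [-0.007 -0.002  0.007 -0.003] from [0.4959 0.1188 0.0373] -84.41 w 0.0439
19.99964252114296 [ 0.56569963 -0.12667812 -1.20975797]
```

Emit:
step_arm(plan=[[0,0,0.003,0,38],[0,0,0.005,0,38],[0,0,0.007,0,38],[0,0,0.009,0,38],[0,0,0.009,0,38],[0,0,0.009,0,38]])

```text
time_s: 11.65
tcp_pos: [0.4956, 0.1188, 0.0351]
eef_rot: [-180.0, 0.0, -84.4]
contact_force: [-3.5, -0.2, 6.7]
gripper_width: 0.0439
gripper_force: 20.0
```

Contact felt (6.7 N up), so release and rise.

Emit:
step_arm(plan=[[0,0,0,0,54],[0,0,0,0,54],[0,0,0,0,54],[0,0,0,0,54],[0,0,-0.06,0,54],[0,0,-0.14,0,54],[0,0,-0.24,0,54],[0,0,-0.24,0,54]])

```text
time_s: 12.32
tcp_pos: [0.4979, 0.1199, 0.0984]
eef_rot: [-179.7, 0.1, -84.3]
contact_force: [0.2, 1.7, -0.9]
gripper_width: 0.0539
gripper_force: 0.0
```

```bash
python3 -c "
from h import *
# left push start: closed fingers right of tile
to(*saw(-.065,-.120),.095,-84.2)"
```

```text
shares [ 0.284  0.006  0.014 -0.002] from [0.4979 0.1199 0.0984] -84.34 w 0.0539
```

Emit:
step_arm(plan=[[0.14,0,0,0,0],[0.28,0,0,0,0],[0.29,0,0,0,0],[0.29,0,0.08,0,0],[0.29,0,0.16,0,0],[0.29,0,0.22,0,0],[0.29,0,0.25,0,0],[0.29,0,0.256,0,0],[0.29,0,0.256,0,0]], newtons=10)

```text
time_s: 13.07
tcp_pos: [0.5031, 0.0468, 0.0305]
eef_rot: [-180.0, -0.0, -84.4]
contact_force: [0.7, 0.0, 0.4]
gripper_width: 0.002
gripper_force: 0.0
```

Emit:
step_arm(plan=[[-0.03,0,0,0,0],[-0.06,0,0,0,0],[-0.075,0,0,0,0],[-0.085,0,0,0,0],[-0.095,0,0,0,0],[-0.105,0,0,0,0],[-0.11,0,0,0,0],[-0.115,0,0,0,0],[-0.12,0,0,0,0]])

```text
time_s: 13.82
tcp_pos: [0.4995, 0.0763, 0.0303]
eef_rot: [180.0, -0.0, -84.4]
contact_force: [-0.1, -1.1, 1.6]
gripper_width: 0.0005
gripper_force: 0.8
```

```bash
python3 -c "
from h import *
s=r.get_state();print(s['contact_force'],s['gripper_width']);to(*saw(-.065,-.0895),.034,-84.2)"
```

```text
[-0.12902465 -1.09998387  1.58917034] 0.0005056786536385297
shares [-0.012 -0.005 -0.015 -0.003] from [0.4995 0.0763 0.0303] -84.41 w 0.0005
```

Emit:
step_arm(plan=[[-0.004,0,-0.01,0,0],[-0.01,0,-0.01,0,0],[-0.014,0,-0.01,0,0],[-0.018,0,-0.01,0,0],[-0.022,0,-0.01,0,0],[-0.022,0,-0.01,0,0]])

```text
time_s: 14.32
tcp_pos: [0.4991, 0.0821, 0.0328]
eef_rot: [-180.0, 0.0, -84.4]
contact_force: [0.2, -0.0, 0.0]
gripper_width: 0.0005
gripper_force: 0.1
```

Emit:
step_arm(plan=[[-0.004,0,0,0,0],[-0.008,0,0,0,0],[-0.012,0,0,0,0],[-0.012,0,0,0,0]])

```text
time_s: 14.65
tcp_pos: [0.4987, 0.085, 0.0328]
eef_rot: [180.0, 0.0, -84.4]
contact_force: [-0.5, -0.5, -0.2]
gripper_width: 0.0005
gripper_force: 0.1
```

```bash
python3 - <<'E'
from h import *
a=eyes.capture("side")[:,:,::-1]; b=eyes.capture("top")[:,:,::-1]
cv2.imwrite("pics/s4.png",a);cv2.imwrite("pics/t4.png",b)
cv2.imwrite("pics/g4.png",np.hstack([crop(a,250,160,120,120,3.3),crop(b,230,180,120,120,3.3)]))
s=r.get_state();print(s['contact_force'],s['tcp_pos'])
for y in(0,-.08):
  for x in (0,-.044): print(px("side",[*saw(x,y),.044]))
E
```

```text
[-0.24453334 -0.58229772  0.08958394] [0.49875364 0.08504367 0.03277492]
[326.54109256 200.19334098]
[308.57598256 203.41448758]
[335.04036554 224.29917518]
[316.37383155 227.77758135]
```

View pics/g4.png

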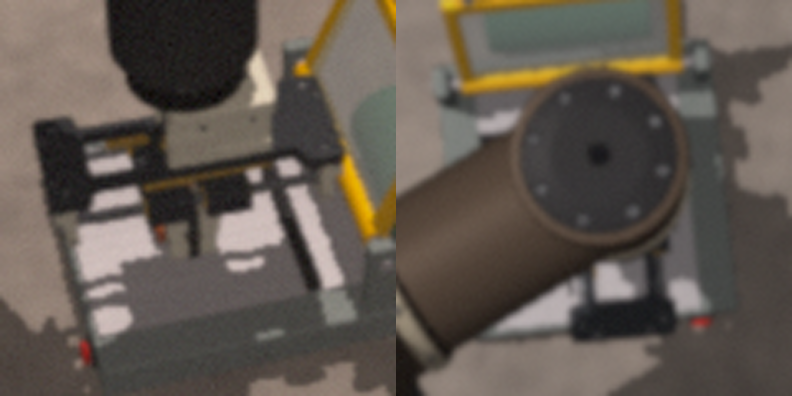

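```bash
cat >> h.py <<'E'
def inv(p):
    a=np.radians(YS); d=np.array(p[:2])-[.556,.175]; return (d@[np.cos(a),np.sin(a)]).round(4),(d@[-np.sin(a),np.cos(a)]).round(4)
def orange(n,z=.044):
    im=eyes.capture(n)[:,:,::-1]; cv2.imwrite(f"pics/o_{n}_{r.get_state()['time_s']:.1f}.png",im)
    h=cv2.cvtColor(np.ascontiguousarray(im),cv2.COLOR_BGR2HSV); m=((h[...,0]<14)&(h[...,1]>110)&(h[...,2]>50)).astype(np.uint8)
    k=np.zeros_like(m); k[190:290,240:350]=1; m*=k
    for c in cv2.findContours(m,0,1)[0]:
        if cv2.contourArea(c)>4:
            q=cv2.minAreaRect(c); print(n,cv2.contourArea(c),"ctr",np.round(q[0],1),inv(w(n,*q[0],z)),"corners",[inv(w(n,*p,z)) for p in cv2.boxPoints(q)])
E
python3 -c "
from h import *
print(inv(r.get_state()['tcp_pos']));orange('side');orange('top')"
```

```text
(np.float64(-0.066), np.float64(-0.0837))
side 14.5 ctr [275.5 266. ] (np.float64(-0.1548), np.float64(-0.1658)) corners [(np.float64(-0.1564), np.float64(-0.157)), (np.float64(-0.1501), np.float64(-0.1586)), (np.float64(-0.1532), np.float64(-0.1746)), (np.float64(-0.1594), np.float64(-0.173))]
side 6.5 ctr [298. 230.] (np.float64(-0.0861), np.float64(-0.0764)) corners [(np.float64(-0.087), np.float64(-0.0699)), (np.float64(-0.0826), np.float64(-0.071)), (np.float64(-0.0852), np.float64(-0.0829)), (np.float64(-0.0896), np.float64(-0.0818))]
top 10.0 ctr [322. 277.] (np.float64(-0.1537), np.float64(-0.1434)) corners [(np.float64(-0.1505), np.float64(-0.1359)), (np.float64(-0.1519), np.float64(-0.1513)), (np.float64(-0.1569), np.float64(-0.1508)), (np.float64(-0.1556), np.float64(-0.1355))]
```

Emit:
step_arm(plan=[[-0.004,0,0,0,0],[-0.008,0,0,0,0],[-0.01,0,0,0,0],[-0.01,0,0,0,0]])

```text
time_s: 15.18
tcp_pos: [0.4981, 0.0863, 0.0328]
eef_rot: [179.9, -0.1, -84.4]
contact_force: [2.2, -8.2, 2.3]
gripper_width: 0.0003
gripper_force: 3.4
```

Emit:
step_arm(plan=[[0.02,0,0,0,0],[0.03,0,-0.05,0,0],[0.03,0,-0.12,0,0],[0.03,0,-0.2,0,0],[0.03,0,-0.24,0,0],[0.03,0,-0.24,0,0]])

```text
time_s: 15.68
tcp_pos: [0.5007, 0.0806, 0.0951]
eef_rot: [-179.8, 0.1, -84.4]
contact_force: [-0.5, -0.2, 0.2]
gripper_width: 0.0007
gripper_force: 0.0
```

```bash
python3 -c "
from h import *
to(*saw(-.124,-.040),.033,-84.2);orange('side');orange('top')"
```

```text
shares [-0.193  0.238  0.248 -0.003] from [0.5007 0.0806 0.0951] -84.38 w 0.0007
side 15.5 ctr [275.5 266.5] (np.float64(-0.155), np.float64(-0.1672)) corners [(np.float64(-0.1564), np.float64(-0.157)), (np.float64(-0.1501), np.float64(-0.1586)), (np.float64(-0.1537), np.float64(-0.1772)), (np.float64(-0.1599), np.float64(-0.1757))]
side 273.5 ctr [302.6 217.2] (np.float64(-0.0673), np.float64(-0.0402)) corners [(np.float64(-0.089), np.float64(0.0029)), (np.float64(-0.0435), np.float64(0.0085)), (np.float64(-0.0464), np.float64(-0.0817)), (np.float64(-0.0898), np.float64(-0.0863))]
top 8.0 ctr [322.5 277. ] (np.float64(-0.1538), np.float64(-0.1446)) corners [(np.float64(-0.1507), np.float64(-0.1385)), (np.float64(-0.1519), np.float64(-0.1513)), (np.float64(-0.1569), np.float64(-0.1508)), (np.float64(-0.1558), np.float64(-0.138))]
```

Emit:
step_arm(plan=[[-0.1,0.12,0,0,0],[-0.193,0.238,0,0,0],[-0.193,0.238,0.02,0,0],[-0.193,0.238,0.1,0,0],[-0.193,0.238,0.18,0,0],[-0.193,0.238,0.22,0,0],[-0.193,0.238,0.24,0,0],[-0.193,0.238,0.248,0,0],[-0.193,0.238,0.248,0,0]])

```text
time_s: 16.53
tcp_pos: [0.4344, 0.1215, 0.0304]
eef_rot: [179.9, -0.1, -84.4]
contact_force: [-0.1, 0.3, -0.4]
gripper_width: 0.0003
gripper_force: 0.0
```

Emit:
step_arm(plan=[[0,-0.02,0,0,0],[0,-0.04,0,0,0],[0,-0.06,0,0,0],[0,-0.08,0,0,0],[0,-0.1,0,0,0],[0,-0.12,0,0,0],[0,-0.14,0,0,0],[0,-0.16,0,0,0],[0,-0.18,0,0,0],[0,-0.19,0,0,0],[0,-0.2,0,0,0],[0,-0.2,0,0,0]])

```text
time_s: 17.53
tcp_pos: [0.4856, 0.1271, 0.0308]
eef_rot: [-180.0, 0.0, -84.4]
contact_force: [1.6, -0.3, -0.0]
gripper_width: 0.0008
gripper_force: 0.0
```

```bash
python3 -c "
from h import *
s=r.get_state();print(s['contact_force'],s['gripper_width'],s['tcp_pos'],inv(s['tcp_pos']))"
```

```text
[ 1.63416489 -0.31315971 -0.01268438] 0.0008091964117147685 [0.4855658  0.12706424 0.03078072] (np.float64(-0.0749), np.float64(-0.0406))
```

Emit:
step_arm(plan=[[0,-0.01,-0.008,0,0],[0,-0.02,-0.008,0,0],[0,-0.026,-0.008,0,0],[0,-0.032,-0.008,0,0],[0,-0.032,-0.008,0,0]])

```text
time_s: 17.95
tcp_pos: [0.4933, 0.1278, 0.0329]
eef_rot: [-180.0, 0.0, -84.4]
contact_force: [0.1, -0.1, 0.4]
gripper_width: 0.0007
gripper_force: 0.0
```

```bash
python3 -c "
from h import *
s=r.get_state();print(s['contact_force'],inv(s['tcp_pos']));orange('side')"
```

```text
[ 0.08615954 -0.12338663  0.35594612] (np.float64(-0.0671), np.float64(-0.0406))
side 12.5 ctr [275.5 267. ] (np.float64(-0.1553), np.float64(-0.1685)) corners [(np.float64(-0.1569), np.float64(-0.1597)), (np.float64(-0.1506), np.float64(-0.1613)), (np.float64(-0.1537), np.float64(-0.1772)), (np.float64(-0.1599), np.float64(-0.1757))]
side 325.5 ctr [319.  216.9] (np.float64(-0.0301), np.float64(-0.0486)) corners [(np.float64(-0.0516), np.float64(-0.0148)), (np.float64(-0.0062), np.float64(-0.0087)), (np.float64(-0.0093), np.float64(-0.0815)), (np.float64(-0.053), np.float64(-0.0868))]
side 5.0 ctr [321.5 200. ] (np.float64(-0.0115), np.float64(0.0036)) corners [(np.float64(-0.0142), np.float64(0.0077)), (np.float64(-0.0072), np.float64(0.006)), (np.float64(-0.0088), np.float64(-0.0006)), (np.float64(-0.0158), np.float64(0.0012))]
```

Tile about 7 mm short of the back fence; go on.

Emit:
step_arm(plan=[[0,-0.006,0,0,0],[0,-0.012,0,0,0],[0,-0.018,0,0,0],[0,-0.022,0,0,0],[0,-0.022,0,0,0]])

```text
time_s: 18.42
tcp_pos: [0.4988, 0.1283, 0.0328]
eef_rot: [-180.0, 0.0, -84.4]
contact_force: [-0.9, -0.5, -0.2]
gripper_width: 0.0002
gripper_force: 0.1
```

Emit:
step_arm(plan=[[0,-0.004,0,0,0],[0,-0.008,0,0,0],[0,-0.008,0,0,0]])

```text
time_s: 18.67
tcp_pos: [0.5005, 0.1284, 0.0328]
eef_rot: [180.0, -0.0, -84.4]
contact_force: [-0.5, -1.6, 0.5]
gripper_width: 0.0004
gripper_force: 0.6
```

Emit:
step_arm(plan=[[0,-0.004,0,0,0],[0,-0.008,0,0,0],[0,-0.008,0,0,0]])

```text
time_s: 18.92
tcp_pos: [0.5009, 0.128, 0.0325]
eef_rot: [179.8, -0.0, -84.4]
contact_force: [-7.9, -0.0, 4.5]
gripper_width: 0.0008
gripper_force: 3.5
```

Emit:
step_arm(plan=[[0,-0.004,0,0,0],[0,-0.004,0,0,0],[0,0.03,0,0,0],[0,0.05,-0.05,0,0],[0,0.05,-0.12,0,0],[0,0.05,-0.2,0,0],[0,0.05,-0.26,0,0],[0,0.05,-0.26,0,0]])

```text
time_s: 19.58
tcp_pos: [0.4921, 0.1287, 0.1011]
eef_rot: [-179.7, 0.1, -84.4]
contact_force: [0.9, 0.1, 0.1]
gripper_width: 0.0008
gripper_force: 0.0
```

```bash
python3 -c "
from h import *
to(*saw(-.036,-.105),.033,-84.2);orange('side')"
```

```text
shares [ 0.261 -0.13   0.272 -0.003] from [0.4921 0.1287 0.1011] -84.35 w 0.0008
side 12.5 ctr [275.7 266.3] (np.float64(-0.1545), np.float64(-0.1668)) corners [(np.float64(-0.1575), np.float64(-0.1571)), (np.float64(-0.1517), np.float64(-0.1567)), (np.float64(-0.1516), np.float64(-0.1765)), (np.float64(-0.1573), np.float64(-0.1768))]
side 524.5 ctr [321.3 213.4] (np.float64(-0.0224), np.float64(-0.039)) corners [(np.float64(-0.0483), np.float64(0.0046)), (np.float64(0.0005), np.float64(0.0172)), (np.float64(0.0026), np.float64(-0.0809)), (np.float64(-0.044), np.float64(-0.0918))]
```

Emit:
step_arm(plan=[[0.16,0,0,-0.1,0],[0.3,0,0,-0.2,0],[0.36,0,0,-0.3,0],[0.36,0,0,-0.4,0],[0.36,0,0,-0.5,0],[0.36,0,0,-0.6,0],[0.36,0,0,-0.7,0],[0.36,0,0,-0.75,0],[0.36,0,0,-0.75,0]])

```text
time_s: 20.38
tcp_pos: [0.4985, 0.0378, 0.0971]
eef_rot: [180.0, 0.0, -39.3]
contact_force: [0.0, -0.7, -0.4]
gripper_width: 0.0002
gripper_force: 0.0
```

Emit:
step_arm(plan=[[0,0,0,-0.1,0],[0,0,0,-0.2,0],[0,0,0,-0.3,0],[0,0,0,-0.4,0],[0,0,0,-0.5,0],[0,0,0,-0.6,0],[0,0,0,-0.7,0],[0,0,0,-0.75,0],[0,0,0,-0.75,0]])

```text
time_s: 21.13
tcp_pos: [0.4986, 0.0379, 0.0973]
eef_rot: [180.0, 0.0, 5.6]
contact_force: [-0.8, -0.2, 0.4]
gripper_width: 0.0005
gripper_force: 0.0
```

```bash
python3 -c "
from h import *
to(*saw(-.022,-.118),.034,5.8);orange('side');orange('top')
im=cv2.imread(sorted(__import__('glob').glob('pics/o_side*'),key=__import__('os').path.getmtime)[-1]);b=cv2.imread(sorted(__import__('glob').glob('pics/o_top*'),key=__import__('os').path.getmtime)[-1])
cv2.imwrite('pics/g5.png',np.hstack([crop(im,280,170,80,90,5),crop(b,240,200,80,90,5)]))"
```

```text
shares [ 0.196 -0.051  0.253 -0.003] from [0.4986 0.0379 0.0973] 5.61 w 0.0005
side 14.0 ctr [275.5 266. ] (np.float64(-0.1548), np.float64(-0.1658)) corners [(np.float64(-0.1564), np.float64(-0.157)), (np.float64(-0.1501), np.float64(-0.1586)), (np.float64(-0.1532), np.float64(-0.1746)), (np.float64(-0.1594), np.float64(-0.173))]
top 9.0 ctr [322.5 277. ] (np.float64(-0.1538), np.float64(-0.1446)) corners [(np.float64(-0.1507), np.float64(-0.1385)), (np.float64(-0.1519), np.float64(-0.1513)), (np.float64(-0.1569), np.float64(-0.1508)), (np.float64(-0.1558), np.float64(-0.138))]
top 16.0 ctr [261.8 223.9] (np.float64(-0.0035), np.float64(-0.0005)) corners [(np.float64(-0.0011), np.float64(0.0089)), (np.float64(0.003), np.float64(-0.0078)), (np.float64(-0.0059), np.float64(-0.0099)), (np.float64(-0.0099), np.float64(0.0067))]
```

View pics/g5.png

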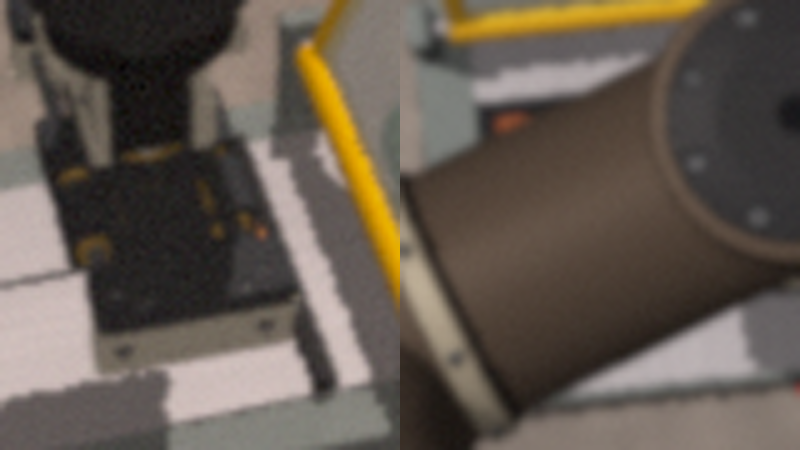

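The tile sits at the corner (orange at crop (510,122)), mostly hidden by the arm. One gentle side push settles it.

Emit:
step_arm(plan=[[0.1,0,0,0,0],[0.196,0,0.02,0,0],[0.196,0,0.1,0,0],[0.196,0,0.18,0,0],[0.196,0,0.22,0,0],[0.196,0,0.245,0,0],[0.196,0,0.245,0,0]])

```text
time_s: 21.82
tcp_pos: [0.5467, 0.0423, 0.0353]
eef_rot: [180.0, 0.1, 5.5]
contact_force: [0.2, 0.8, 0.4]
gripper_width: 0.0004
gripper_force: 0.0
```

Emit:
step_arm(plan=[[0,-0.02,0,0,0],[0,-0.04,0,0,0],[0,-0.06,0,0,0],[0,-0.08,0,0,0],[0,-0.09,0,0,0],[0,-0.1,0,0,0],[0,-0.1,0,0,0]])

```text
time_s: 22.4
tcp_pos: [0.5452, 0.0682, 0.0368]
eef_rot: [-180.0, -0.0, 5.6]
contact_force: [-0.2, -0.4, -0.6]
gripper_width: 0.0008
gripper_force: 0.0
```

```bash
python3 -c "
from h import *
s=r.get_state();print(s['contact_force'],inv(s['tcp_pos']),s['tcp_pos'])"
```

```text
[-0.15989428 -0.36099599 -0.63561271] (np.float64(-0.0215), np.float64(-0.1052)) [0.5452412  0.06817242 0.03683266]
```

Emit:
step_arm(plan=[[0,-0.008,0,0,0],[0,-0.016,0,0,0],[0,-0.022,0,0,0],[0,-0.028,0,0,0],[0,-0.028,0,0,0]])

```text
time_s: 22.82
tcp_pos: [0.5445, 0.0747, 0.0365]
eef_rot: [180.0, 0.0, 5.6]
contact_force: [0.2, 1.7, 0.2]
gripper_width: 0.0004
gripper_force: 0.0
```

Emit:
step_arm(plan=[[0,-0.004,0,0,0],[0,-0.008,0,0,0],[0,-0.008,0,0,0]])

```text
time_s: 23.07
tcp_pos: [0.5443, 0.0766, 0.0365]
eef_rot: [-180.0, -0.0, 5.6]
contact_force: [0.4, 0.3, 0.4]
gripper_width: 0.0004
gripper_force: 0.0
```

Emit:
step_arm(plan=[[0,-0.004,0,0,0],[0,-0.008,0,0,0],[0,-0.008,0,0,0]])

```text
time_s: 23.32
tcp_pos: [0.5441, 0.0786, 0.0366]
eef_rot: [180.0, -0.0, 5.6]
contact_force: [0.3, -0.1, 0.1]
gripper_width: 0.0006
gripper_force: 0.0
```

Emit:
step_arm(plan=[[0,-0.004,0,0,0],[0,-0.008,0,0,0],[0,-0.008,0,0,0]])

```text
time_s: 23.57
tcp_pos: [0.5439, 0.0806, 0.0366]
eef_rot: [-180.0, -0.0, 5.6]
contact_force: [-0.4, 0.7, -0.4]
gripper_width: 0.0007
gripper_force: 0.0
```

Emit:
step_arm(plan=[[0,-0.004,0,0,0],[0,-0.008,0,0,0],[0,-0.008,0,0,0]])

```text
time_s: 23.82
tcp_pos: [0.5437, 0.0826, 0.0366]
eef_rot: [-180.0, -0.0, 5.6]
contact_force: [-0.2, 1.2, 0.3]
gripper_width: 0.0005
gripper_force: 0.0
```

Emit:
step_arm(plan=[[0,-0.004,0,0,0],[0,-0.006,0,0,0],[0,-0.006,0,0,0]])

```text
time_s: 24.07
tcp_pos: [0.5436, 0.0841, 0.0366]
eef_rot: [-180.0, -0.0, 5.6]
contact_force: [-0.3, -0.6, -0.8]
gripper_width: 0.0003
gripper_force: 0.0
```

Emit:
step_arm(plan=[[0,-0.004,0,0,0],[0,-0.006,0,0,0],[0,-0.006,0,0,0]])

```text
time_s: 24.32
tcp_pos: [0.5434, 0.0855, 0.0365]
eef_rot: [180.0, 0.0, 5.6]
contact_force: [0.8, 0.1, -0.9]
gripper_width: 0.0004
gripper_force: 0.1
```

Emit:
step_arm(plan=[[0,-0.003,0,0,0],[0,-0.006,0,0,0],[0,-0.006,0,0,0]])

```text
time_s: 24.57
tcp_pos: [0.5431, 0.0866, 0.0365]
eef_rot: [180.0, 0.0, 5.6]
contact_force: [0.5, -3.7, 0.3]
gripper_width: 0.0004
gripper_force: 1.5
```

Contact with the fence building; a final millimetre, then back off and clear out.

Emit:
step_arm(plan=[[0,-0.004,0,0,0],[0,-0.006,0,0,0],[0,-0.006,0,0,0]])

```text
time_s: 24.82
tcp_pos: [0.5428, 0.0868, 0.0366]
eef_rot: [179.9, 0.1, 5.6]
contact_force: [2.7, -10.9, 0.9]
gripper_width: 0.0006
gripper_force: 5.2
```

Emit:
step_arm(plan=[[0,0.03,0,0,0],[0,0.06,0,0,0],[0,0.08,-0.06,0,0],[0,0.08,-0.16,0,0],[0,0.08,-0.3,0,0],[0,0.08,-0.4,0,0],[0,0.2,-0.5,0,0],[0,0.36,-0.5,0,0],[0,0.52,-0.5,0,0],[0,0.68,-0.5,0,0],[0,0.84,-0.5,0,0],[0,1,-0.5,0,0]])

```text
time_s: 25.82
tcp_pos: [0.5674, -0.1623, 0.1619]
eef_rot: [-180.0, -0.1, 5.6]
contact_force: [0.6, 0.3, -0.3]
gripper_width: 0.0005
gripper_force: 0.0
```

```bash
python3 -c "
from h import *
a=eyes.capture('side')[:,:,::-1];b=eyes.capture('top')[:,:,::-1]
cv2.imwrite('pics/g6.png',np.hstack([crop(a,270,150,100,110,4),crop(b,235,165,100,110,4)]))
orange('side');orange('top');print(r.get_state()['tcp_pos'])"
```

```text
side 14.0 ctr [275.5 266. ] (np.float64(-0.1548), np.float64(-0.1658)) corners [(np.float64(-0.1564), np.float64(-0.157)), (np.float64(-0.1501), np.float64(-0.1586)), (np.float64(-0.1532), np.float64(-0.1746)), (np.float64(-0.1594), np.float64(-0.173))]
side 447.0 ctr [321.1 212.6] (np.float64(-0.0222), np.float64(-0.0363)) corners [(np.float64(-0.0467), np.float64(0.0064)), (np.float64(0.0016), np.float64(0.0169)), (np.float64(0.0014), np.float64(-0.0774)), (np.float64(-0.0447), np.float64(-0.0865))]
top 527.0 ctr [274.1 229.7] (np.float64(-0.0214), np.float64(-0.0309)) corners [(np.float64(0.0015), np.float64(0.0107)), (np.float64(0.0026), np.float64(-0.0717)), (np.float64(-0.0443), np.float64(-0.0724)), (np.float64(-0.0453), np.float64(0.0097))]
[ 0.56712479 -0.16177353  0.16118138]
```

View pics/g6.png

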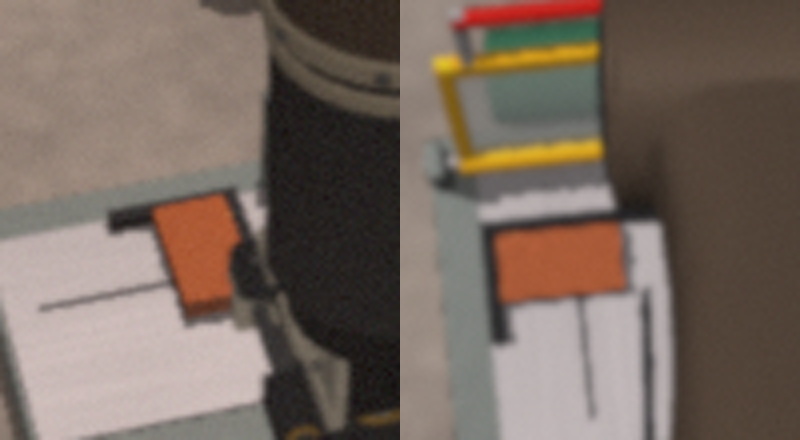

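The tile is in the corner, flush in both views ((560,262) in the top crop). One last gentle back push, to make sure of the back fence.

```bash
python3 -c "
from h import *
to(*saw(-.080,-.036),.036,5.8)"
```

```text
shares [-0.236 -1.199  0.501 -0.006] from [ 0.5671 -0.1618  0.1612] 5.42 w 0.0004
```

Emit:
step_arm(plan=[[-0.1,-0.12,0,0,0],[-0.2,-0.26,0,0,0],[-0.236,-0.4,0,0,0],[-0.236,-0.55,0,0,0],[-0.236,-0.7,0,0,0],[-0.236,-0.84,0,0,0],[-0.236,-0.95,0,0,0],[-0.236,-1,0.05,0,0],[-0.236,-1,0.1,0,0],[-0.236,-1,0.1,0,0]])

```text
time_s: 26.85
tcp_pos: [0.4824, 0.0842, 0.1348]
eef_rot: [180.0, 0.2, 5.8]
contact_force: [-1.7, 0.1, -0.7]
gripper_width: 0.0007
gripper_force: 0.0
```

Emit:
step_arm(plan=[[0,-0.1,0,0,0],[0,-0.2,0.05,0,0],[0,-0.2,0.15,0,0],[0,-0.2,0.25,0,0],[0,-0.2,0.33,0,0],[0,-0.2,0.38,0,0],[0,-0.2,0.4,0,0],[0,-0.2,0.4,0,0]])

```text
time_s: 27.52
tcp_pos: [0.4789, 0.1323, 0.036]
eef_rot: [179.9, 0.1, 5.6]
contact_force: [-0.3, -0.5, 0.2]
gripper_width: 0.0002
gripper_force: 0.0
```

Emit:
step_arm(plan=[[0.02,0,0,0,0],[0.04,0,0,0,0],[0.06,0,0,0,0],[0.075,0,0,0,0],[0.085,0,0,0,0],[0.09,0,0,0,0],[0.09,0,0,0,0]])

```text
time_s: 28.1
tcp_pos: [0.5022, 0.1346, 0.0367]
eef_rot: [-180.0, -0.0, 5.6]
contact_force: [-0.6, 1.1, -0.7]
gripper_width: 0.0006
gripper_force: 0.0
```

```bash
python3 -c "
from h import *
s=r.get_state();print(inv(s['tcp_pos']))"
```

```text
(np.float64(-0.0576), np.float64(-0.0348))
```

Emit:
step_arm(plan=[[0.004,0,0,0,0],[0.008,0,0,0,0],[0.012,0,0,0,0],[0.012,0,0,0,0]])

```text
time_s: 28.43
tcp_pos: [0.5047, 0.1348, 0.0365]
eef_rot: [180.0, 0.0, 5.6]
contact_force: [0.3, -0.6, 0.4]
gripper_width: 0.0004
gripper_force: 0.2
```

Emit:
step_arm(plan=[[0.004,0,0,0,0],[0.006,0,0,0,0],[0.006,0,0,0,0]])

```text
time_s: 28.68
tcp_pos: [0.505, 0.1346, 0.0363]
eef_rot: [180.0, 0.1, 5.6]
contact_force: [-5.4, 1.0, 3.0]
gripper_width: 0.0005
gripper_force: 2.8
```

Emit:
step_arm(plan=[[0.004,0,0,0,0],[0.004,0,0,0,0],[-0.03,0,0,0,0],[-0.06,0,0,0,0],[-0.06,0,-0.08,0,0],[-0.06,0,-0.2,0,0],[-0.06,0,-0.34,0,0],[-0.06,0,-0.48,0,0],[-0.06,0.14,-0.5,0,0],[-0.06,0.28,-0.5,0,0],[-0.06,0.42,-0.5,0,0],[-0.06,0.56,-0.5,0,0]])

```text
time_s: 29.68
tcp_pos: [0.5049, -0.0067, 0.1622]
eef_rot: [-180.0, -0.1, 5.7]
contact_force: [0.5, 0.0, -0.9]
gripper_width: 0.0005
gripper_force: 0.0
```

Emit:
step_arm(plan=[[0,0.14,0,0,0],[0,0.28,0,0,0],[0,0.42,0,0,0],[0,0.5,0,0,0],[0,0.5,0,0,0]])

```text
time_s: 30.1
tcp_pos: [0.517, -0.1332, 0.1614]
eef_rot: [180.0, -0.0, 5.4]
contact_force: [0.4, 0.1, 0.5]
gripper_width: 0.0002
gripper_force: 0.0
```

```bash
python3 -c "
from h import *
orange('side');orange('top');s=r.get_state();print(s['tcp_pos'],s['contact_force'],s['time_s'])
b=eyes.capture('top')[:,:,::-1].astype(int)
print('yellow row (guard frame top/hinge)',[ (np.where((b[150:215,280,2]>150)&(b[150:215,280,0]<60))[0]+150)])
print('before   ',[ (np.where((cv2.imread('pics/t3.png')[150:215,280,2]>150)&(cv2.imread('pics/t3.png')[150:215,280,0]<60))[0]+150)])"
```

```text
side 14.0 ctr [275.5 266.5] (np.float64(-0.155), np.float64(-0.1672)) corners [(np.float64(-0.1564), np.float64(-0.157)), (np.float64(-0.1501), np.float64(-0.1586)), (np.float64(-0.1537), np.float64(-0.1772)), (np.float64(-0.1599), np.float64(-0.1757))]
top 59.5 ctr [260.6 231.5] (np.float64(-0.0229), np.float64(0.0041)) corners [(np.float64(-0.0006), np.float64(0.0105)), (np.float64(-0.0003), np.float64(-0.0009)), (np.float64(-0.0451), np.float64(-0.0023)), (np.float64(-0.0454), np.float64(0.0091))]
[ 0.51686426 -0.13080058  0.16138374] [-0.51528218 -0.0784027   0.60032521] 30.2
yellow row (guard frame top/hinge) [array([165, 166, 167, 177, 178, 179])]
before    [array([165, 166, 167, 177, 178, 179, 201, 202, 203, 204])]
```

The tile is home and the guard's frame is where it was, so I'm handing in.

```bash
python3 -c "
from plant import workorder
print(workorder.close_job())"
```

```text
the job is handed in; nothing more can be done
None
```

The guard is open and resting against its stop, the terracotta tile was laid on the bed and pushed home against both fences, nothing else was touched, and the job was handed in at about 30 s of the 72 s allowed; no verdict came back.

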